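# Set the potter's rim gauge

### The job

First hang the brass saddle counterweight over the gauge's round tail bar, upright and astride it, and let go of it. Then draw the blue sliding leg out along the beam, with its orange cam lever still open, until its white index needle stands at the red length mark, and only there squeeze the lever fully shut against the leg while keeping the leg at the mark. Finish while still holding the leg at the mark with the lever squeezed shut, since both spring back when let go; leave the cup, jar and bowl where they are.

Things in the scene. Friction and masses are not known exactly. Their poses are not given: they have to be found in the camera images.
- gauge: Rim gauge fixed to the table; green base 130 x 150 x 18 mm, dark post 30 x 34 mm, top 188 mm up. Origin: underside centre, on the table. Along its -y runs an aluminium beam (12 mm thick, 20 mm tall, axis 150 mm up) to 275 mm from the origin; along +y, at the same height, a round steel tail bar (14 mm diameter) from 17 to 122 mm, then a black 22 mm end disc.
- tailbar (a point): Point on the tail bar's axis, half-way along its length, 70 mm from the gauge's origin in +y and 150 mm up; axes as the gauge's.
- saddle_grip (a point): Centre of the black grip block (24 x 24 mm, 38 mm tall) on top of the loose brass saddle; 75 mm above the table at the start. The bridge's underside is 29 mm below this point, so with the bridge resting on the tail bar this point is 36 mm above the bar's axis.
- saddle: Saddle counterweight, 0.28 to 0.5 kg, an inverted U standing on its cheeks, 94 mm tall in all; origin at its underside's centre. Cheeks 12 mm thick, 40 mm long, 46 mm tall under a bridge 52 x 40 x 10 mm; the slot between them is 28 mm wide and runs along the saddle's y axis (a half turn makes no difference).
- leg (a joint): How far the blue sliding leg is drawn out along the beam (gauge's -y), m: 0 home, stop at 0.150. A spring pulls it home with 2.5 N at 0 to 4 N fully out; let go, it runs home.
- index (a point): Index of the leg, on the beam's axis at its white needles (3 mm wide, either side) and hanging feeler; 70 mm from the gauge's origin in -y when home. Axes as the gauge's. The leg's blue sleeve round the beam is 38 mm long, its top 16 mm above the beam's axis.
- leg_grip (a point): Squeeze point on the leg, 42 mm above the index. The blue thumb post's outer face is 19 mm from here in +y (home side), the orange lever's outer face in -y: 33 mm open, 19 mm shut. Both are 26 mm wide and reach 22 mm higher than here. Fingers come down outside them and close along the beam (52 mm span open, 38 shut); pushing the post's outer face in -y draws the leg out.
- lever (a joint): How far the orange cam lever has slid towards the post (gauge's +y), m: 0 open, 0.014 shut on its stop. Sprung open: about 4 N to start it, 8 N to hold it shut. The leg floats along the beam, so shut between two equally closing fingers it has leg_grip at their middle; the closing post-side finger pushes the leg outwards.
- mark (a point): Red length mark: thin red strip on the beam, 8 mm wide along it, 100 mm long across it; this point is its middle, on the beam's axis, 130 to 200 mm from the gauge's origin in -y (leg 60 to 130 mm out). Only a mark: nothing can touch it.
- cup_rim (a point): Terracotta cup, bystander, 80 mm across, 85 mm tall; centre of its rim.
- jar: Amber glaze jar, bystander, 68 mm across, 90 mm tall; centre of its underside.
- bowl_rim (a point): Blue bowl, bystander, 110 mm across, 55 mm tall; centre of its rim.
There are look-alikes about, which are no part of the job. Of the things shaped like the saddle, the brass one is meant.

How it is judged:
By the outcome, as a careful person would: the job done as asked, in the order asked, and still so for the second after the job is handed in, while the arm keeps its last pose, push and grip.
It also fails if it takes over 58 s, if anything falls off the work surface, if the arm or the gripper's body presses on something with over 40 N, if the wrist force passes 120 N, or if a joint passes its speed limit or range.

### The arm

A 6-joint arm with a two-finger parallel gripper is mounted at the origin on the work surface. World frame = base frame: x ahead of the robot, y to its left, z up, the work surface at z = 0. Lengths are in mm, angles in rad, forces in N, time in s.
With the tool pointing down it reaches from about 350 to 775 mm from the base axis. Payload 7.3 kg.
Tool frame: the origin (TCP) lies midway between the tips of the shut fingers; the grasp point (between the pads) lies 19 mm behind it; z points along the fingers, y is the line along which they close (so a half turn about z gives the same grasp; the last joint's range is limited). The gripper opens to 92 mm and grips with 3 to 60 N. Pads are 19 mm wide; open, the fingers measure 130 mm over their backs; the gripper's body (75 mm by 190 mm) begins 47 mm behind the grasp point.
Start: joints at [-1.375, 0.342, 1.524, -0, 1.275, -0.146], TCP at [175.994, -494.642, 226.741] pointing down, gripper open.
Joint ranges: [-2.53, 2.53], [-0.77, 2.02], [0.04, 2.7], [-1, 4.14], [0.28, 2.66], [-3.11, 3.11]. Speed limits (rad/s): [2.57, 2.57, 3.14, 3.14, 3.14, 3.14].

### API

Orientations are given as [roll, pitch, yaw] about the fixed x, y, z axes, in that order (R = Rz(yaw) Ry(pitch) Rx(roll)).
In Python, from plant import get_obs, capture, camera_model, close_job, search_frame, regions_of, pinpoint gives the robot as it stands. The module is installed in compiled form; this text tells all that it offers.
- The arm moves only by the shell command python3 -m pendant 'ROWS'. ROWS is JSON, one flat list of numbers, 7 for each row, row after row: the shift along the tool's x, y, z in units of 30 mm (1.0 is 30 mm), then the turn, a rotation vector about the tool's x, y, z in units of 4 degrees (1.0 is 4 degrees), then the closure, from -1 (fully open) to 1 (shut), so that 0 is half open. In form: [dx, dy, dz, wx, wy, wz, gripper, dx, dy, dz, wx, wy, wz, gripper, ...]. A call has 1 to 12 rows; each row shifts and turns the commanded pose from where the row before left it, along the tool's axes as they then stand; what a row does not reach is not made up. A row lasts 1/10 s, in which the tool goes at most 50 mm and 8.59 degrees, less where a joint would pass 70% of its speed; a pose out of reach is approached as far as the arm can. A call with a number of a shift or a turn outside -1 to 1 is refused whole. A call with a gripper value outside its range is refused whole. The fingers move at their own pace and stop on an object; the grip force is fixed at half the most. Time passes only in rows, so rows that do not move let the fingers close. It gives the time, the measured TCP pose, the force, the opening and the grip force at its end, in the units of the state.
- get_obs(): the state, without advancing time (a new reading comes with each control period).
- capture(name): name is "scene" or "top"; returns the picture (420x560x3 uint8, red, green, blue); there is no depth.
- camera_model(name): a dict with "fov_y" (degrees; the focal length in pixels is half the picture's height over the tangent of half this angle, whatever the lens; pixels are square), "cx", "cy" (the principal point, pixels), "pose" (4x4, takes a point from camera to world coordinates). Camera axes: x right, y up, looking along -z (the intrinsics and any distortion apply to the point x, -y, -z); pixel columns grow to the right and rows downward; lengths in mm; the calibration is good to about 2 mm. A picture is of the moment at which its call begins. camera_model takes no time and is no camera call.
- close_job(): hands the job in; it is judged then, once.
Trained networks look in the newest picture that a camera, given by its name, has taken for a name from the list of things; names that differ only in an ending like _2 or _b are one class to them, and where a whole thing is asked for, a point or a joint stands for the part that bears it (a point fixed in the world has none). Each returns a list of dicts, best first, with "score" (0 to 1); they miss things now and then, are a little off and sometimes report something else, mostly with a low value. They report only what shows in the picture. A call takes as long as a camera call. They do not tell look-alikes from the thing itself.
- search_frame(camera, thing): "location" ([column, row] in pixels, amid what is visible of it).
- regions_of(camera, thing): "pixels" (420x560 bool, what is visible of it) and "location" ([column, row] in pixels, amid what is visible of it).
- pinpoint(camera, thing): "location" ([column, row] in pixels: a listed point, or the origin of a listed thing).
The state is a dict: "time": time; "joint_positions": joint angles; "dq": joint speeds; "tau": joint torques, N m; "tool_pos": TCP position; "tcp_rot": TCP orientation; "contact_force": force on the tool from outside, world axes, zero at the start; "moment": the same for the moment, N m; "grip_width": finger opening in mm; "finger_force": force on a finger pad.
Only numpy, scipy, OpenCV 4.12 (cv2) and the standard library are available. Lean on these libraries where they do the work, as an engineer would, in place of code of your own. Each camera call takes 0.05 s, during which the arm holds its last target. There are 200 camera calls.

## Working session

There is one attempt and no reset: what is moved stays moved. The work goes in short steps, Python scripts to look and compute and a shell command to move; the robot and the scene stay as the last step left them, time stands still between calls to the robot, and variables do not carry over. Pictures are saved under pics/ and viewed, at most 10 in all, crops included, and the job is handed in when it is done.

```bash
mkdir -p pics
cat > h.py <<'E'
import numpy as np, cv2
from plant import *
def ray(cam,px):
    m=camera_model(cam); f=210/np.tan(np.radians(m["fov_y"])/2)
    P=np.array(m["pose"]); d=np.array([(px[0]-m["cx"])/f,-(px[1]-m["cy"])/f,-1])
    return P[:3,3],P[:3,:3]@d
def onz(cam,px,z):
    o,d=ray(cam,px); return o+d*(z-o[2])/d[2]
def proj(cam,p):
    m=camera_model(cam); f=210/np.tan(np.radians(m["fov_y"])/2)
    P=np.array(m["pose"]); q=P[:3,:3].T@(np.array(p)-P[:3,3])
    return np.array([m["cx"]+f*q[0]/-q[2], m["cy"]-f*q[1]/-q[2]])
def tri(a,b):
    (o1,d1),(o2,d2)=ray("scene",a),ray("top",b)
    A=np.stack([d1,-d2],1); s=np.linalg.lstsq(A,o2-o1,rcond=None)[0]
    p,q=o1+s[0]*d1,o2+s[1]*d2
    return (p+q)/2,np.linalg.norm(p-q)
def save(img,name): cv2.imwrite("pics/"+name,cv2.cvtColor(img,cv2.COLOR_RGB2BGR))
E
python3 - <<'E'
from h import *
np.set_printoptions(precision=1,suppress=True)
a=capture("scene");b=capture("top"); save(a,"s0.png");save(b,"t0.png")
for c in("scene","top"):
    m=camera_model(c);print({k:v for k,v in m.items() if k!="pose"},np.array(m["pose"]).tolist())
    for t in["gauge","tailbar","saddle_grip","index","leg_grip","mark","cup_rim","jar","bowl_rim"]:
        print(c,t,[(np.round(r["location"],1).tolist(),round(r["score"],2)) for r in pinpoint(c,t)])
print(get_obs())
E
```

```text
{'fov_y': 55.60153193948115, 'cx': 271.6776688569948, 'cy': 207.3022620020742} [[0.7617689667387879, -0.4955770931201429, 0.41726656478599944, 885.4039787519913], [0.6478351996342506, 0.586879323991897, -0.4856770667693344, -389.1273409536436], [-0.0041946905213641385, 0.6402936856204372, 0.7681187412933151, 793.0998591296374], [0.0, 0.0, 0.0, 1.0]]
scene gauge [([265.6, 250.5], 0.67)]
scene tailbar [([284.0, 188.8], 0.91)]
scene saddle_grip [([359.4, 136.5], 0.96), ([326.1, 142.6], 0.68), ([307.2, 163.7], 0.68), ([291.1, 131.4], 0.61)]
scene index [([253.9, 235.0], 0.88), ([229.7, 266.8], 0.29)]
scene leg_grip [([250.1, 222.1], 0.73), ([318.2, 155.6], 0.19)]
scene mark [([232.9, 269.8], 0.62)]
scene cup_rim [([105.9, 307.0], 0.89)]
scene jar [([182.8, 263.8], 0.65)]
scene bowl_rim [([392.4, 190.7], 0.59)]
{'fov_y': 45.771181881170705, 'cx': 276.2822713438044, 'cy': 216.38852894329693} [[0.021619981160305345, 0.981215245262634, -0.1917008577936393, 275.97454371031466], [-0.9997351247450158, 0.022731437749038193, 0.003600290117402235, 37.50854022566922], [0.007890295665936782, 0.19157
[... 166 characters left out ...]
168.7, 244.9], 0.78), ([168.7, 280.6], 0.6), ([138.9, 217.9], 0.55)]
top index [([312.7, 206.9], 0.81)]
top leg_grip [([310.1, 206.0], 0.76), ([166.5, 244.7], 0.67)]
top mark [([339.3, 200.9], 0.69)]
top cup_rim [([408.5, 258.5], 0.64)]
top jar [([339.6, 267.1], 0.96)]
top bowl_rim [([179.4, 170.8], 0.92)]
{'time': 1.0, 'joint_positions': array([-1.4,  0.3,  1.5, -0. ,  1.3, -0.1]), 'dq': array([ 0., -0., -0.,  0.,  0., -0.]), 'tau': array([ -0. , -43.1, -24.4,   0.1,   0. ,   0. ]), 'tool_pos': array([ 176. , -494.6,  226.7]), 'tcp_rot': array([3.1, 0. , 0.3]), 'contact_force': array([ 0.4, -0.8,  0.5]), 'moment': array([-0.,  0.,  0.]), 'finger_force': 0.0, 'grip_width': 91.97971427019499}
```

View pictures.

Run:
```python
from h import *
a=cv2.imread("pics/s0.png");b=cv2.imread("pics/t0.png")
cv2.imwrite("pics/s0c.png",cv2.resize(a[80:350,60:420],None,fx=2.2,fy=2.2,interpolation=cv2.INTER_CUBIC))
cv2.imwrite("pics/t0c.png",cv2.resize(b[120:320,110:450],None,fx=2.3,fy=2.3,interpolation=cv2.INTER_CUBIC))
```

```text
(no output)
```

View pics/s0c.png

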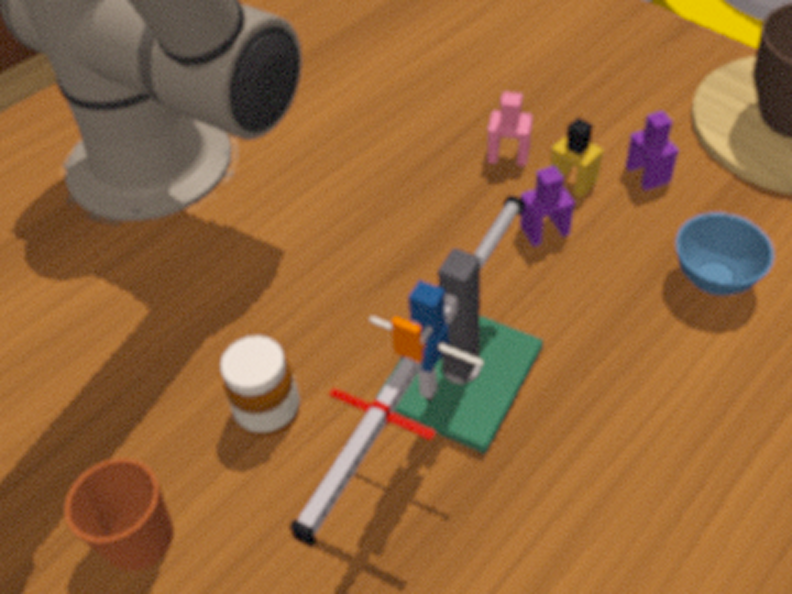

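View pics/t0c.png

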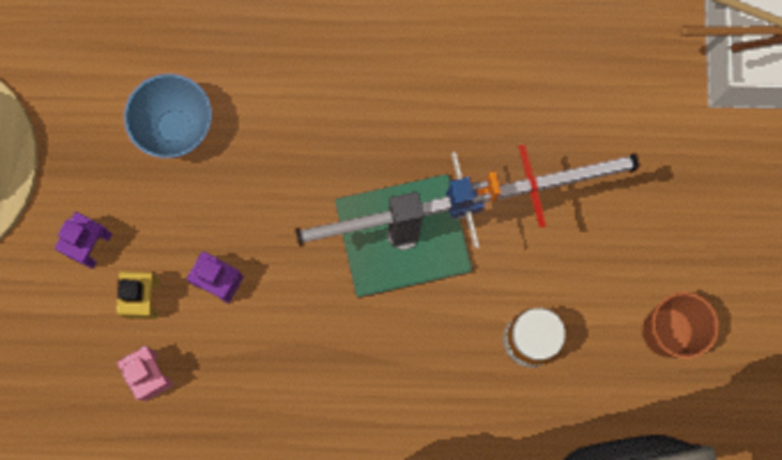

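Saddle-shaped things in the scene view: pink (292,132), purple (310,165) and purple (359,136), and a yellow-brass one with a black grip (323,141), which is (167,246) in the top view. The brass one with the black grip fits the description. The other things are the jar at (182,262), cup at (106,307), bowl at (389,192), and red mark at (233,267). I'll confirm with one crop and measure.

Run:
```python
from h import *
np.set_printoptions(precision=1,suppress=True)
a=cv2.imread("pics/s0.png");b=cv2.imread("pics/t0.png")
cv2.imwrite("pics/br.png",np.hstack([cv2.resize(a[115:185,280:350],(390,390),interpolation=cv2.INTER_CUBIC),cv2.resize(b[220:270,142:192],(390,390),interpolation=cv2.INTER_CUBIC)]))
pp={"tailbar":((284,188.8),(262.3,217.7)),"index":((253.9,235),(312.7,206.9)),"grip":((326.1,142.6),(168.7,244.9)),"leg_grip":((250.1,222.1),(310.1,206)),"mark":((232.9,269.8),(339.3,200.9)),"cup":((105.9,307),(408.5,258.5)),"bowl":((392.4,190.7),(179.4,170.8)),"gauge":((265.6,250.5),(285,221.7)),"jar":((182.8,263.8),(339.6,267.1))}
for k,v in pp.items(): print(k,*tri(*v))
hz={"tailbar":150,"index":150,"grip":75,"leg_grip":192,"mark":150,"gauge":0}
for k,z in hz.items(): print(k,onz("scene",pp[k][0],z)[:2],onz("top",pp[k][1],z)[:2])
def masks(im):
    h=cv2.cvtColor(im,cv2.COLOR_BGR2HSV)
    return {"red":cv2.inRange(h,(0,190,140),(3,255,255))|cv2.inRange(h,(176,190,140),(180,255,255)),
     "yel":cv2.inRange(h,(20,120,80),(32,255,255)),"blk":cv2.inRange(h,(0,0,0),(180,255,45))}
for n,im,r in(("scene",a,(slice(130,170),slice(308,340))),("top",b,(slice(230,262),slice(150,185)))):
    M=masks(im)
    for k in("yel","blk"):
        y,x=np.nonzero(M[k][r]); 
        if len(x): print(n,k,len(x),x.mean()+r[1].start,y.mean()+r[0].start,cv2.minAreaRect(np.stack([x,y],1).astype(np.float32)))
    rr=(slice(240,290),slice(200,270)) if n=="scene" else (slice(175,225),slice(325,355))
    y,x=np.nonzero(M["red"][rr]); print(n,"red",len(x),x.mean()+rr[1].start,y.mean()+rr[0].start,cv2.fitLine(np.stack([x,y],1).astype(np.float32),2,0,.01,.01).ravel())
# beam: ends black from crops
for n,p,q in(("scene",(60+303/2.2,80+532/2.2),(60+513/2.2,80+204/2.2)),("top",(110+633/2.3,120+162/2.3),(110+300/2.3,120+237/2.3))):
    P,Q=onz(n,p,150),onz(n,q,150); d=Q-P; print(n,"beam",P,Q,np.linalg.norm(d),np.arctan2(-d[0],d[1]))
```

```text
tailbar [523.8  70.7 154. ] 3.335456491270577
index [556.  -62.1 152.3] 2.4728241062449285
grip [458.3 330.   75.7] 7.744982932090827
leg_grip [548.5 -56.4 183.7] 6.533658496999539
mark [ 574.8 -137.6  138.1] 5.305678092381088
cup [ 428.6 -333.    95.7] 9.38112453072058
bowl [676.9 316.8  49.4] 3.6258994932352815
gauge [536.8   2.1   7.5] 11.215347792548982
jar [ 411.4 -153.     6.7] 0.5731153066028952
tailbar [522.5  75. ] [523.4  69.6]
index [555.5 -59.9] [555.7 -63.2]
grip [460.1 334.2] [455.5 327.5]
leg_grip [551.2 -63.6] [548.8 -53.2]
mark [ 579.  -144.3] [ 573.6 -133.9]
gauge [530.2   1.2] [541.8   6.2]
scene yel 293 322.59726962457336 153.62116040955632 ((15.388011932373047, 22.26656150817871), (25.499177932739258, 20.388111114501953), 51.8427734375)
scene blk 91 322.6923076923077 142.03296703296704 ((15.0, 11.5), (13.0, 8.0), 90.0)
scene red 106 237.24528301886792 268.8679245283019 [ 0.9  0.4 37.2 28.9]
top yel 202 169.509900990099 248.40594059405942 ((19.3938045501709, 17.592920303344727), (16.430192947387695, 19.357030868530273), 3.814075469970703)
top blk 46 167.52173913043478 246.1086956521739 ((16.5, 16.0), (8.0, 9.0), 90.0)
top red 50 341.58 202.66 [ 0.3  1.  16.6 27.7]
scene beam [ 604.1 -256.2  150. ] [507.2 126.6 150. ] 394.876953942866 0.24782277772862477
top beam [ 605.2 -256.7  150. ] [507.8 126.7 150. ] 395.65323877996906 0.24879207283615315
```

View pics/br.png

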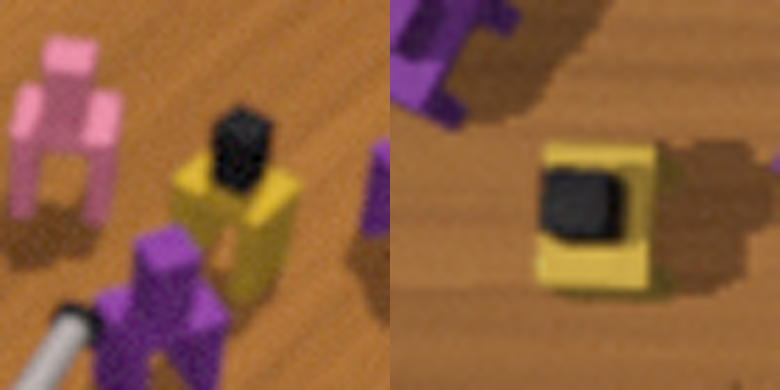

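The crop confirms the brass saddle with the black grip. Now I'll work out its exact pose and the mark.

Run:
```python
from h import *
from scipy.optimize import least_squares
np.set_printoptions(precision=2,suppress=True)
c=[(545,143),(657,145),(648,288),(537,285)]
w=np.array([onz("top",(142+(x-390)/7.8,220+y/7.8),56)[:2] for x,y in c]); print("bridge",w,w.mean(0))
s=[np.array(onz("scene",(280+x/5.57,115+y/5.57),56)[:2]) for x,y in((172,185),(300,185))]; print("scene bridge corners L,R",s)
print("blk", onz("top",(167.5,246.1),90), onz("scene",(322.7,142),80))
for q in((203.5,240.4),(145,224),(172,282)): print("lookalike",onz("top",q,60)[:2])
O=np.array([537.8,7.]);yw=.248;Y=np.array([-np.sin(yw),np.cos(yw)]);X=np.array([np.cos(yw),np.sin(yw)])
for z in(150,160):
  for n,p in(("scene",(237.2,268.9)),("top",(341.6,202.7))):
    d=onz(n,p,z)[:2]-O; print("mark",z,n,d@X,d@Y)
o=get_obs();print(o["tool_pos"],o["tcp_rot"])
```

```text
bridge [[476.06 351.78]
 [476.25 311.55]
 [424.67 311.66]
 [424.86 351.27]] [450.46 331.56]
scene bridge corners L,R [array([430.35, 307.45]), array([478.6 , 348.09])]
blk [450.12 327.33  90.  ] [454.61 325.28  80.  ]
lookalike [472.3  234.36]
lookalike [515.04 400.86]
lookalike [354.98 315.12]
mark 150 scene 9.02403375985151 -151.5865645389038
mark 150 top -5.9516305829327765 -150.09752132298428
mark 160 scene 12.611492965161451 -156.52741788836084
mark 160 top -7.81608024526158 -148.20540242954985
[ 175.98 -494.64  226.74] [3.14 0.   0.34]
```

```bash
python3 -m pendant '[0.97,-0.65,-0.1,0,0,0,-1, 0.97,-0.65,-0.1,0,0,0,-1, 0.97,-0.65,-0.1,0,0,0,-1, 0.97,-0.65,-0.1,0,0,0,-1, 0.97,-0.65,-0.1,0,0,0,-1, 0.97,-0.65,-0.1,0,0,0,-1, 0.97,-0.65,-0.1,0,0,0,-1, 0.97,-0.65,-0.1,0,0,0,-1, 0.97,-0.65,-0.1,0,0,0,-1, 0.97,-0.65,-0.1,0,0,0,-1, 0.97,-0.65,-0.1,0,0,0,-1, 0.97,-0.65,-0.1,0,0,0,-1]'; python3 -m pendant '[0.97,-0.65,-0.1,0,0,0,0, 0.97,-0.65,-0.1,0,0,0,0, 0.3,-0.98,0,0,0,0,0, 0.3,-0.98,0,0,0,0,0, 0.3,-0.98,0,0,0,0,0, 0.3,-0.98,0,0,0,0,0, 0.3,-0.98,0,0,0,0,0, 0.3,-0.98,0,0,0,0,0, 0.3,-0.98,0,0,0,0,0, 0.3,-0.98,0,0,0,0,0, 0.3,-0.98,0,0,0,0,0, 0.3,-0.98,0,0,0,0,0]'
```

```text
time: 2.2
tool_pos: [427.3, -155.8, 263.0]
tcp_rot: [3.141, -0.0, 0.342]
contact_force: [-0.4, -0.7, -1.6]
grip_width: 91.9
finger_force: 0.0
time: 3.4
tool_pos: [454.4, 207.6, 268.8]
tcp_rot: [3.141, -0.0, 0.342]
contact_force: [-0.1, -0.5, -0.4]
grip_width: 46.1
finger_force: 0.0
```

```bash
python3 -m pendant '[0.3,-0.97,0,0,0,0,0, 0.3,-0.97,0,0,0,0,0, 0.3,-0.97,0,0,0,0,0, 0.3,-0.97,0,0,0,0,0, 0,0,0.2,0,0,-0.98,0, 0,0,0.2,0,0,-0.98,0, 0,0,0.2,0,0,-0.98,0, 0,0,0.2,0,0,-0.98,0, 0,0,0.2,0,0,-0.98,0, 0,0,0.2,0,0,-0.98,0, 0,0,0.2,0,0,-0.98,0, 0,0,0.2,0,0,-0.98,0]'; python3 -m pendant '[0,0,0.2,0,0,-0.98,0, 0,0,0.2,0,0,-0.98,0, 0,0,0.2,0,0,-0.98,0, 0,0,0.2,0,0,-0.98,0, 0,0,0.2,0,0,-0.98,0, 0,0,0.2,0,0,-0.98,0, 0,0,0.2,0,0,-0.98,0, 0,0,0.2,0,0,-0.98,0, 0,0,0.2,0,0,-0.98,0, 0,0,0.2,0,0,-0.98,0, 0,0,0,0,0,0,0, 0,0,0,0,0,0,0]'
python3 - <<'E'
from h import *
a=capture("scene");b=capture("top")
save(cv2.resize(np.hstack([a[90:190,260:380],b[200:290,110:218].repeat(1,0)[:90] if 0 else cv2.resize(b[205:275,125:209],(120,100))]),(800,333),interpolation=cv2.INTER_CUBIC),"pre.png")
E
```

```text
time: 4.6
tool_pos: [449.5, 328.0, 220.4]
tcp_rot: [3.142, 0.0, 0.892]
contact_force: [-0.3, 0.7, 0.1]
grip_width: 45.9
finger_force: 0.0
time: 5.8
tool_pos: [449.5, 328.0, 160.8]
tcp_rot: [-3.142, 0.0, 1.572]
contact_force: [-0.3, -0.9, 0.2]
grip_width: 46.2
finger_force: 0.0
```

View pics/pre.png

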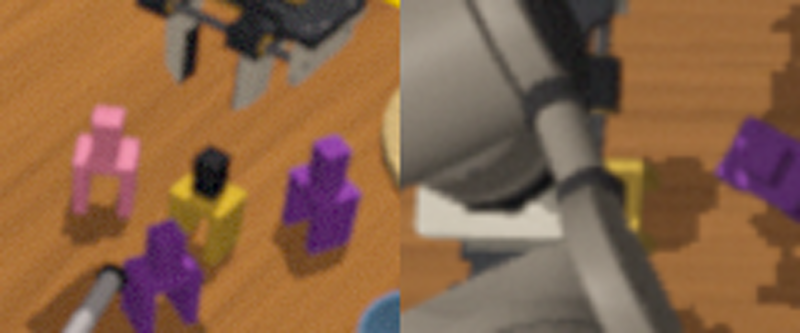

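The brass saddle stands clear under the fingers, with its grip at crop pixel (210,170). Next I descend and grip it.

```bash
python3 -m pendant '[0.07,0.05,0.5,0,0,0,0, 0,0,0.5,0,0,0,0, 0,0,0.5,0,0,0,0, 0,0,0.5,0,0,0,0, 0,0,0.4,0,0,0,0, 0,0,0.4,0,0,0,0, 0,0,0.25,0,0,0,0, 0,0,0.18,0,0,0,0, 0,0,0,0,0,0,0, 0,0,0,0,0,0,0]'; python3 -m pendant '[0,0,0,0,0,0,1, 0,0,0,0,0,0,1, 0,0,0,0,0,0,1, 0,0,0,0,0,0,1, 0,0,0,0,0,0,1, 0,0,0,0,0,0,1, 0,0,0,0,0,0,1]'
```

```text
time: 6.9
tool_pos: [451.2, 330.2, 64.1]
tcp_rot: [3.141, -0.0, 1.573]
contact_force: [-0.7, 0.4, -0.0]
grip_width: 45.5
finger_force: 0.0
time: 7.6
tool_pos: [451.2, 330.2, 64.0]
tcp_rot: [3.141, -0.0, 1.573]
contact_force: [1.1, -0.3, 2.4]
grip_width: 23.7
finger_force: 30.0
```

```bash
python3 -m pendant '[0,0,-0.4,0,0,0,1, 0,0,-0.8,0,0,0,1, 0,0,-0.9,0,0,0,1, 0,0,-0.9,0,0,0,1, 0,0,-0.9,0,0,0,1, 0,0,-0.9,0,0,0,1, 0,0,-0.9,0,0,0,1, 0,0,-0.7,0,0,0,1, 0,0,-0.3,0,0,0,1, 0,0,0,0,0,0,1]'; python3 -m pendant '[-0.4,0.11,0,0,0,0,1, -0.9,0.25,0,0,0,0,1, -0.9,0.25,0,0,0,0,1, -0.9,0.25,0,0,0,0,1, -0.9,0.25,0,0,0,-0.9,1, -0.9,0.25,0,0,0,-0.9,1, -0.9,0.25,0,0,0,-0.9,1, -0.9,0.25,0,0,0,-0.9,1, -0.5,0.2,0,0,0,0,1, 0,0,0,0,0,0,1, 0,0,0,0,0,0,1]'
python3 - <<'E'
from h import *
o=get_obs();p=o["tool_pos"];yw=o["tcp_rot"][2];print(p,yw)
d=np.array([521,74.2])-p[:2];print("tool dx,dy",(d@[np.cos(yw),np.sin(yw)])/30,(d@[np.sin(yw),-np.cos(yw)])/30,"wz",-(1.8188-yw)/np.radians(4))
E
```

```text
time: 8.6
tool_pos: [451.0, 330.2, 265.7]
tcp_rot: [3.14, -0.001, 1.573]
contact_force: [-0.4, -0.8, -4.1]
grip_width: 24.2
finger_force: 30.0
time: 9.7
tool_pos: [526.3, 119.8, 263.8]
tcp_rot: [-3.14, -0.001, 1.823]
contact_force: [-0.4, -0.6, -4.5]
grip_width: 23.9
finger_force: 30.0
[526.31749004 119.79210459 263.84215556] 1.8227587394127882
tool dx,dy -1.4275619934425128 -0.5505308351421861 wz 0.05670476513621595
```

```bash
python3 -m pendant '[-0.6,-0.25,0,0,0,0.06,1, -0.6,-0.22,0.2,0,0,0,1, -0.23,-0.08,0.2,0,0,0,1, 0,0,0,0,0,0,1, 0,0,0,0,0,0,1]'
python3 - <<'E'
from h import *
a=capture("scene");b=capture("top")
save(np.hstack([cv2.resize(a[120:230,230:330],(400,440),interpolation=cv2.INTER_CUBIC),cv2.resize(b[165:275,210:310],(400,440),interpolation=cv2.INTER_CUBIC)]),"ab.png")
# predicted: bar points at gauge y 45,70,95 & cheek bottoms
O=np.array([537.8,7.]);yw=.248;Y=np.array([-np.sin(yw),np.cos(yw)]);X=np.array([np.cos(yw),np.sin(yw)])
for y in(30,70,122): print(y,(proj("scene",[*(O+y*Y),150])-[230,120])*4)
p=get_obs()["tool_pos"]
for sx in(-26,-14,14,26): print("cheek front bottom",sx,(proj("scene",[*(p[:2]+sx*X-20*Y),p[2]-64])-[230,120])*4)
E
```

```text
time: 10.2
tool_pos: [521.3, 75.1, 252.7]
tcp_rot: [-3.141, -0.001, 1.821]
contact_force: [0.3, -0.4, -4.0]
grip_width: 23.9
finger_force: 30.0
30 [181.27853269 323.51186572]
70 [213.14272318 273.69403626]
122 [252.1424596  212.72019106]
cheek front bottom -26 [155.23393142 233.32351529]
cheek front bottom -14 [175.76393102 240.55956383]
cheek front bottom 14 [224.32917885 257.67697724]
cheek front bottom 26 [245.43165146 265.11480087]
```

View pics/ab.png

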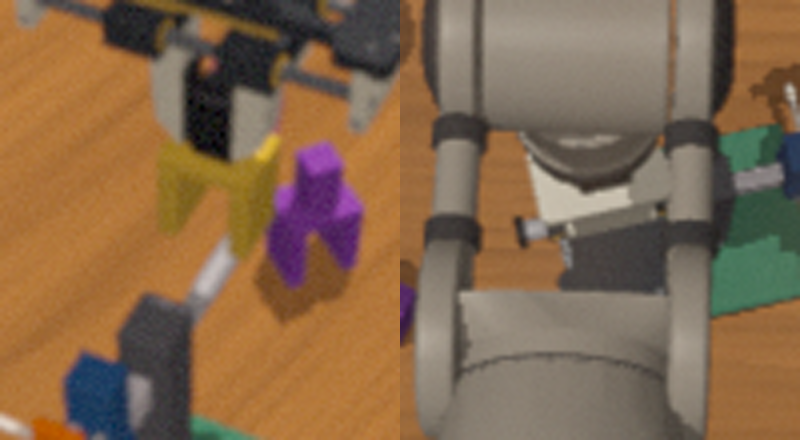

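```bash
python3 -m pendant '[0,0,0.4,0,0,0,1, 0,0,0.3,0,0,0,1, 0,0,0.2,0,0,0,1, 0,0,0.15,0,0,0,1, 0,0,0.15,0,0,0,1, 0,0,0.15,0,0,0,1, 0,0,0.15,0,0,0,1, 0,0,0.15,0,0,0,1, 0,0,0,0,0,0,1]'
python3 - <<'E'
from h import *
a=capture("scene")
save(cv2.resize(a[130:240,220:330],(600,600),interpolation=cv2.INTER_CUBIC),"ab2.png")
E
```

```text
time: 11.2
tool_pos: [521.1, 74.1, 202.6]
tcp_rot: [-3.14, -0.0, 1.82]
contact_force: [-0.0, -0.1, -4.9]
grip_width: 24.1
finger_force: 30.0
```

View pics/ab2.png

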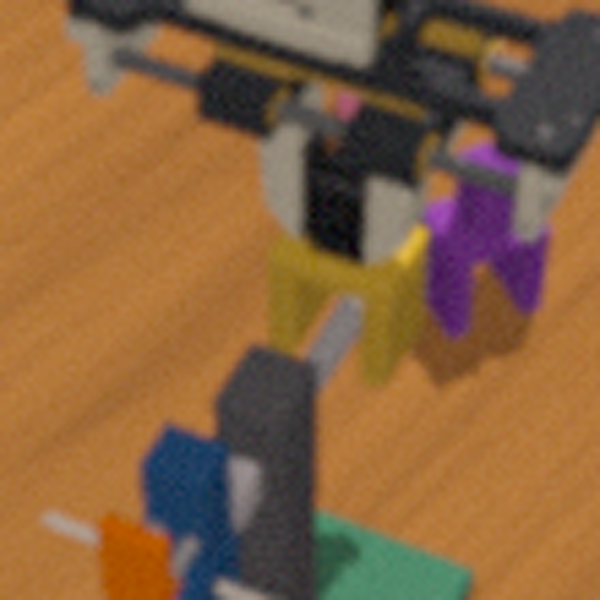

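The bar, at crop (340,330), lies within the slot between the cheeks. I'll lower until it rests.

```bash
python3 -m pendant '[0,0,0.2,0,0,0,1, 0,0,0.2,0,0,0,1, 0,0,0.2,0,0,0,1, 0,0,0.12,0,0,0,1, 0,0,0.08,0,0,0,1, 0,0,0.05,0,0,0,1, 0,0,0,0,0,0,1]'
```

```text
time: 11.95
tool_pos: [521.5, 74.2, 177.7]
tcp_rot: [-3.141, 0.0, 1.82]
contact_force: [-0.1, 0.5, -3.5]
grip_width: 23.8
finger_force: 30.0
```

```bash
python3 -m pendant '[0,0,0.05,0,0,0,1, 0,0,0.03,0,0,0,1, 0,0,0,0,0,0,1]';python3 -m pendant '[0,0,0.03,0,0,0,1, 0,0,0,0,0,0,1]'
```

```text
time: 12.25
tool_pos: [521.4, 74.2, 175.4]
tcp_rot: [-3.142, 0.0, 1.82]
contact_force: [-0.5, -0.0, -3.9]
grip_width: 23.5
finger_force: 30.0
time: 12.45
tool_pos: [521.6, 74.2, 174.9]
tcp_rot: [3.141, 0.0, 1.82]
contact_force: [0.0, -0.1, -0.5]
grip_width: 23.7
finger_force: 30.0
```

It is resting on the bar, since the weight has come off the wrist. I'll let go and rise.

```bash
python3 -m pendant '[0,0,0,0,0,0,0.3, 0,0,0,0,0,0,0.3, 0,0,0,0,0,0,0.1, 0,0,0,0,0,0,0, 0,0,-0.3,0,0,0,0, 0,0,-0.5,0,0,0,0, 0,0,-0.8,0,0,0,0, 0,0,-1,0,0,0,-1, 0,0,-1,0,0,0,-1]'
python3 - <<'E'
from h import *
a=capture("scene")
save(cv2.resize(a[130:300,180:330],(600,600),interpolation=cv2.INTER_CUBIC)[:, :],"rel.png")
o=get_obs();p=o["tool_pos"];yw=o["tcp_rot"][2];print(p,yw)
O=np.array([537.8,7.]);g=.248;Y=np.array([-np.sin(g),np.cos(g)])
t=O-90*Y;d=t-p[:2];print("target",t,"tool dx,dy",(d@[np.cos(yw),np.sin(yw)])/30,(d@[np.sin(yw),-np.cos(yw)])/30,"wz",-(g-yw)/np.radians(4))
E
```

```text
time: 13.35
tool_pos: [521.3, 74.2, 284.2]
tcp_rot: [3.141, 0.0, 1.82]
contact_force: [-0.1, 0.1, -0.2]
grip_width: 58.0
finger_force: 0.0
[523.33200773  74.22995883 289.68581978] 1.8205322776488657
target [559.89190768 -80.24647623] tool dx,dy -5.290664440228528 -0.09176102284422924 wz 22.52486566434364
```

View pics/rel.png

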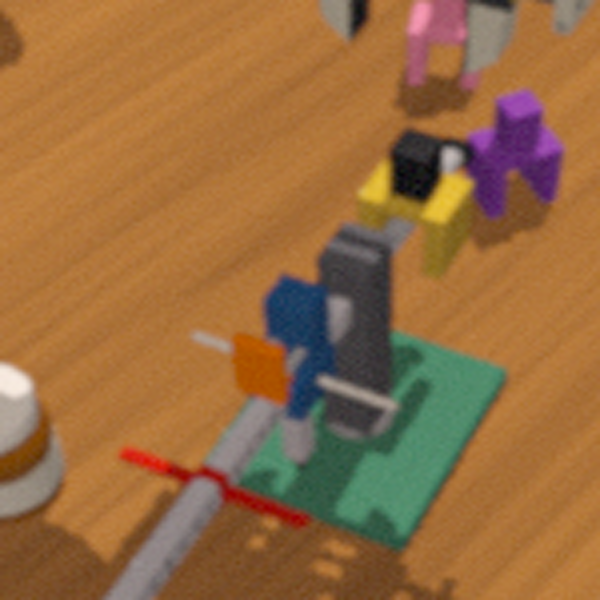

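The saddle hangs upright astride the bar at crop (415,200), and the gripper is clear. Now I go to the leg.

```bash
python3 -m pendant '[-0.88,0,0,0,0,0,-1, -0.88,0,0,0,0,0,-1, -0.88,-0.03,0,0,0,0,-1, -0.88,-0.03,0,0,0,0,-1, -0.88,-0.03,0,0,0,0,-1, -0.88,0,0,0,0,0,-1, 0,0,0,0,0,0.98,-1, 0,0,0,0,0,0.98,-1, 0,0,0,0,0,0.98,-1, 0,0,0,0,0,0.98,-1, 0,0,0,0,0,0.98,-1, 0,0,0,0,0,0.98,-1]'; python3 -m pendant '[0,0,0,0,0,0.98,-1, 0,0,0,0,0,0.98,-1, 0,0,0,0,0,0.98,-1, 0,0,0,0,0,0.98,-1, 0,0,0,0,0,0.98,-1, 0,0,0,0,0,0.98,-1, 0,0,0,0,0,0.98,-1, 0,0,0,0,0,0.98,-1, 0,0,0,0,0,0.98,-1, 0,0,0,0,0,0.98,-1, 0,0,0,0,0,0.98,-1, 0,0,0,0,0,0.98,-1]';  python3 -m pendant '[0,0,0.4,0,0,0.98,-1, 0,0,0.4,0,0,0.98,-1, 0,0,0.4,0,0,0.98,-1, 0,0,0.4,0,0,0.98,-1, 0,0,0.2,0,0,0.98,-1, 0,0,0,0,0,0,-1, 0,0,0,0,0,0,-1]'
python3 - <<'E'
from h import *
a=capture("scene");b=capture("top")
save(np.hstack([cv2.resize(a[150:300,180:305],(400,480),interpolation=cv2.INTER_CUBIC),cv2.resize(b[140:280,250:366],(400,480),interpolation=cv2.INTER_CUBIC)]),"leg.png")
o=get_obs();p=o["tool_pos"];yw=o["tcp_rot"][2];print(p,yw)
O=np.array([537.8,7.]);g=.248;Y=np.array([-np.sin(g),np.cos(g)])
t=O-90*Y;d=t-p[:2];print("target",t,"tool dx,dy",(d@[np.cos(yw),np.sin(yw)])/30,(d@[np.sin(yw),-np.cos(yw)])/30,"wz",-(g-yw)/np.radians(4))
E
```

```text
time: 14.6
tool_pos: [558.0, -80.0, 283.1]
tcp_rot: [3.141, 0.0, 1.407]
contact_force: [-0.7, -0.1, 0.4]
grip_width: 91.9
finger_force: 0.0
time: 15.8
tool_pos: [558.0, -80.0, 283.1]
tcp_rot: [3.141, -0.0, 0.586]
contact_force: [0.6, 0.6, 0.5]
grip_width: 91.8
finger_force: 0.0
time: 16.5
tool_pos: [558.2, -80.0, 229.1]
tcp_rot: [3.141, -0.001, 0.249]
contact_force: [0.5, -0.5, 0.2]
grip_width: 91.5
finger_force: 0.0
[558.31355673 -80.030259   229.28576424] 0.24821738353236533
target [559.89190768 -80.24647623] tool dx,dy 0.049228601478779825 0.019911804014166052 wz 0.0031137897350447916
```

View pics/leg.png

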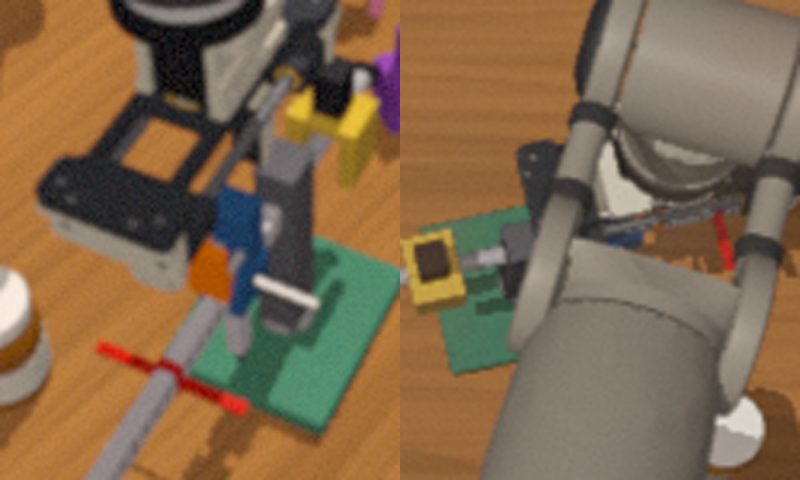

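```bash
python3 -m pendant '[0.05,0.02,0.3,0,0,0,-1, 0,0,0.2,0,0,0,-1, 0,0,0.15,0,0,0,-1, 0,0,0.15,0,0,0,-1, 0,0,0.1,0,0,0,-1, 0,0,0,0,0,0,-1]'; python3 -m pendant '[0,0,0.15,0,0,0,-1, 0,0,0.15,0,0,0,-1, 0,0,0.15,0,0,0,-1, 0,0,0.15,0,0,0,-1, 0,0,0,0,0,0,-1]'
```

```text
time: 17.2
tool_pos: [559.4, -80.1, 201.0]
tcp_rot: [-3.141, 0.001, 0.247]
contact_force: [-1.0, -0.6, 0.4]
grip_width: 91.8
finger_force: 0.0
time: 17.7
tool_pos: [559.2, -80.1, 182.7]
tcp_rot: [-3.141, 0.001, 0.247]
contact_force: [-0.0, 0.6, 0.8]
grip_width: 91.9
finger_force: 0.0
```

```bash
python3 -m pendant '[0,0,0.15,0,0,0,-0.9, 0,0,0.14,0,0,0,-0.7, 0,0,0,0,0,0,-0.5, 0,0,0,0,0,0,-0.3, 0,0,0,0,0,0,-0.3, 0,0,0,0,0,0,-0.3]'; python3 -m pendant '[0,0.15,0,0,0,0,-0.3, 0,0.25,0,0,0,0,-0.3, 0,0.3,0,0,0,0,-0.3, 0,0.3,0,0,0,0,-0.3, 0,0.3,0,0,0,0,-0.3, 0,0.3,0,0,0,0,-0.3, 0,0.25,0,0,0,0,-0.3, 0,0.15,0,0,0,0,-0.3, 0,0.1,0,0,0,0,-0.3, 0,0,0,0,0,0,-0.3, 0,0,0,0,0,0,-0.3]'
python3 - <<'E'
from h import *
a=capture("scene");b=capture("top")
save(np.hstack([cv2.resize(a[200:320,180:280],(400,480),interpolation=cv2.INTER_CUBIC),cv2.resize(b[150:270,300:400],(400,480),interpolation=cv2.INTER_CUBIC)]),"draw.png")
O=np.array([537.8,7.]);g=.248;Y=np.array([-np.sin(g),np.cos(g)])
o=get_obs();p=o["tool_pos"];print(p,"gauge y",(p[:2]-O)@Y,o["grip_width"],o["finger_force"])
for n in("scene","top"):
  for t in("index","mark"):
    print(n,t,[(np.round(r["location"],1).tolist(),round(r["score"],2),round((onz(n,r["location"],150)[:2]-O)@Y,1)) for r in pinpoint(n,t)[:2]])
E
```

```text
time: 18.3
tool_pos: [559.3, -79.9, 174.7]
tcp_rot: [-3.141, 0.001, 0.247]
contact_force: [-0.9, 2.4, -2.1]
grip_width: 60.0
finger_force: 1.5
time: 19.4
tool_pos: [575.2, -141.3, 174.9]
tcp_rot: [3.141, -0.001, 0.247]
contact_force: [-2.1, 1.8, -2.2]
grip_width: 59.9
finger_force: 1.4
[ 575.14696956 -141.11112535  174.96216476] gauge y -152.74710646308398 59.83142867269078 1.4086324721574783
scene index [([238.2, 263.2], 0.87, np.float64(-140.0))]
scene mark [([228.3, 266.7], 0.5, np.float64(-154.8))]
top index [([181.1, 174.0], 0.17, np.float64(250.2))]
top mark []
```

View pics/draw.png

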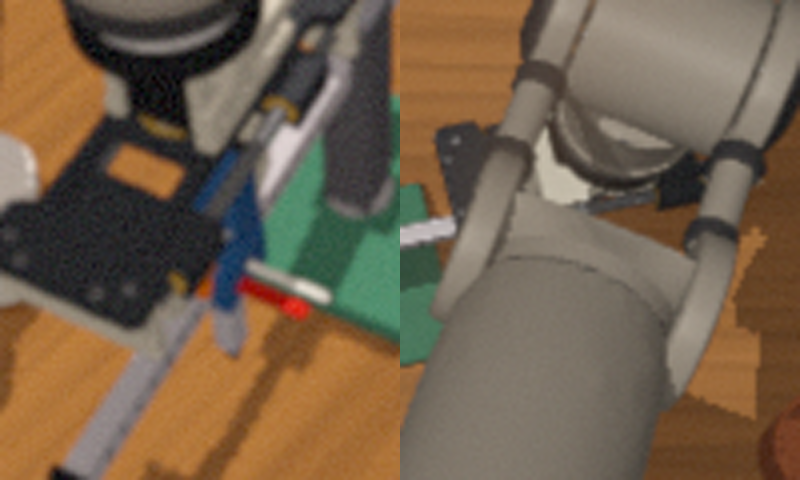

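The index is about 10 mm short of the mark: the needle is at crop (290,280) and the red strip just beyond it at (275,298). I'll move 8 mm and compare the two numerically.

```bash
cat > cmp.py <<'E'
from h import *
O=np.array([537.8,7.]);g=.248;Y=np.array([-np.sin(g),np.cos(g)]);X=np.array([np.cos(g),np.sin(g)])
a=capture("scene");save(a,"full_%d.png"%int(get_obs()["time"]*100))
h=cv2.cvtColor(a,cv2.COLOR_RGB2HSV).astype(int)
f=camera_model("scene")
# sample on gauge plane z=150, x 20..48 right half
for x in(22,27,32,37,42,46):
    ys=np.arange(-125,-175,-1.); px=np.array([proj("scene",[*(O+x*X+y*Y),150]) for y in ys]).astype(np.float32)
    s=cv2.remap(a,px[None,:,0],px[None,:,1],cv2.INTER_LINEAR)[0].astype(int)
    white=np.clip(s.min(1)-110,0,None); red=np.clip(s[:,0]-2.2*s[:,1]-40,0,None)
    m=lambda w:(round(float((w*ys).sum()/w.sum()),1),int(w.sum())) if w.sum() else None
    rr=ys[red>25]
    print(x,"needle",m(white),"red",m(red),"red span",(rr.max(),rr.min()) if len(rr) else None)
o=get_obs();c=(o["tool_pos"][:2]-O)@Y;print("c",c,"index kin",c+o["grip_width"]/2-19)
E
python3 cmp.py; python3 -m pendant '[0,0.15,0,0,0,0,-0.3, 0,0.12,0,0,0,0,-0.3, 0,0,0,0,0,0,-0.3, 0,0,0,0,0,0,-0.3]'; python3 cmp.py
python3 - <<'E'
from h import *
O=np.array([537.8,7.]);g=.248;Y=np.array([-np.sin(g),np.cos(g)]);X=np.array([np.cos(g),np.sin(g)])
a=cv2.cvtColor(cv2.imread("pics/s0.png"),cv2.COLOR_BGR2RGB)
for x in(-40,-30,-20,-12,12,22,32,42):
    ys=np.arange(-125,-175,-1.); px=np.array([proj("scene",[*(O+x*X+y*Y),150]) for y in ys]).astype(np.float32)
    s=cv2.remap(a,px[None,:,0],px[None,:,1],cv2.INTER_LINEAR)[0].astype(int)
    red=np.clip(s[:,0]-2.2*s[:,1]-40,0,None);print("orig",x,(red*ys).sum()/red.sum())
E
```

```text
22 needle (-148.5, 201) red (-152.4, 296) red span (np.float64(-150.0), np.float64(-154.0))
27 needle (-140.9, 163) red (-152.3, 293) red span (np.float64(-150.0), np.float64(-154.0))
32 needle (-141.7, 121) red (-152.3, 363) red span (np.float64(-150.0), np.float64(-154.0))
37 needle (-141.3, 205) red (-152.4, 328) red span (np.float64(-150.0), np.float64(-155.0))
42 needle (-141.1, 496) red (-152.8, 507) red span (np.float64(-150.0), np.float64(-156.0))
46 needle (-141.2, 450) red (-152.6, 548) red span (np.float64(-149.0), np.float64(-156.0))
c -152.70206451592384 index kin -141.71054331361432
time: 20.15
tool_pos: [577.2, -149.5, 174.9]
tcp_rot: [3.141, -0.001, 0.246]
contact_force: [-1.7, 2.6, -1.1]
grip_width: 59.7
finger_force: 1.4
22 needle (-150.6, 99) red None red span None
27 needle (-150.5, 74) red None red span None
32 needle (-150.3, 105) red None red span None
37 needle (-149.7, 187) red None red span None
42 needle (-149.9, 415) red None red span None
46 needle (-150.0, 453) red None red span None
c -161.2638837115568 index kin -150.36654088200075
orig -40 -152.19741985926504
orig -30 -152.47544642857144
orig -20 -152.09534992954437
orig -12 -148.83333333333334
orig 12 -152.11469933184856
orig 22 -152.13839701770738
orig 32 -152.02067415730335
orig 42 -152.37870563674323
```

```bash
python3 -m pendant '[0,0.07,0,0,0,0,-0.3, 0,0,0,0,0,0,-0.3, 0,0,0,0,0,0,-0.3, 0,-0.033,0,0,0,0,-0.25, 0,-0.033,0,0,0,0,-0.21, 0,-0.033,0,0,0,0,-0.17, 0,0,0,0,0,0,-0.17, 0,0,0,0,0,0,-0.17]'; python3 cmp.py
```

```text
time: 21.0
tool_pos: [576.8, -148.1, 174.9]
tcp_rot: [3.142, -0.0, 0.247]
contact_force: [0.4, 2.8, 0.7]
grip_width: 53.5
finger_force: 1.9
22 needle (-152.0, 87) red None red span None
27 needle (-151.8, 80) red None red span None
32 needle (-151.7, 78) red None red span None
37 needle (-151.5, 225) red None red span None
42 needle (-151.5, 448) red None red span None
46 needle (-151.4, 491) red None red span None
c -159.99166467727665 index kin -151.9367174846359
```

The needle is at −151.6 mm and the mark at −152.2 mm, with the lever still open. Now I squeeze while backing the tool off to keep the leg there.

```bash
python3 -m pendant '[0,-0.04,0,0,0,0,-0.11, 0,-0.04,0,0,0,0,-0.06, 0,-0.04,0,0,0,0,-0.01, 0,-0.04,0,0,0,0,0.04, 0,-0.04,0,0,0,0,0.1, 0,-0.04,0,0,0,0,0.16, 0,0,0,0,0,0,0.6, 0,0,0,0,0,0,1, 0,0,0,0,0,0,1, 0,0,0,0,0,0,1, 0,0,0,0,0,0,1]'; python3 cmp.py
python3 - <<'E'
from h import *
a=capture("scene"); save(cv2.resize(a[120:320,170:330],(600,600*200//160*4//5),interpolation=cv2.INTER_CUBIC),"end.png")
E
```

```text
time: 22.15
tool_pos: [575.1, -141.4, 175.0]
tcp_rot: [3.141, -0.0, 0.247]
contact_force: [0.3, 4.4, 1.9]
grip_width: 37.6
finger_force: 30.0
22 needle (-153.2, 78) red None red span None
27 needle (-153.1, 92) red None red span None
32 needle (-152.5, 70) red None red span None
37 needle (-152.4, 324) red None red span None
42 needle (-152.6, 400) red None red span None
46 needle (-152.5, 480) red None red span None
c -153.0268444512641 index kin -153.1738543241384
```

View pics/end.png

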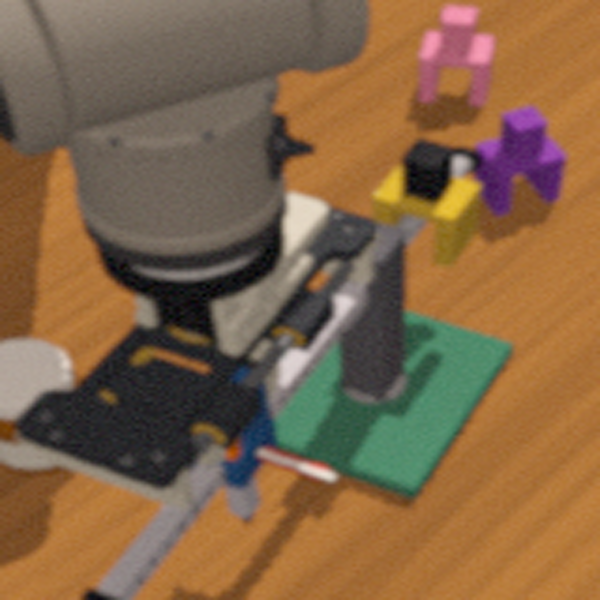

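The needle lies on the red strip at (300,465), at −152.6 mm against −152.2 mm. The span is 37.6 mm, so the lever is shut, and the saddle hangs on the bar. I'm handing in.

```bash
python3 -c "from plant import close_job; print(close_job())"
```

```text
the job is handed in; nothing more can be done
None
```

The job is handed in at about 22 s: the brass saddle hangs upright astride the tail bar, and the arm holds the leg within about 1 mm of the red mark with the lever squeezed shut (38 mm finger span).

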